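Third hand at the frame press

TASK

Take the teal rail with the beads and set it across the open side of the teal frame in the press, on the board, bead face outwards, ends flush with the frame's sides, and push it squarely against the frame until the pointers stand in the green zone (never into the red). Keep that push steady for at least two seconds and finish while still holding it there, so that a classmate can drive the screws. Leave everything else on the table where it is.

Things in the scene. Friction and masses are not known exactly. Their poses are not given: they have to be found in the camera images.
- rail_center (a point): Centre (half-way up) of the teal wooden rail, 20 mm thick (x) x 110 mm long (y) x 40 mm high (z), 50 to 100 g, standing on its long edge. Its -x face is the outer one, with six small beads (for looks only; the middle 30 mm is free) and dark screw holes near the ends. x: through the thickness, away from the beads; y: along the length; z: up.
- rail_face (a point): middle of the teal rail's outer (bead) face, 10 mm from the rail's centre along its -x.
- rail: the same teal rail as a whole; origin under its centre, axes as for rail_center.
- frame: Three-sided teal wooden frame, 110 mm wide (y), 40 mm high, in the press, open towards its -x; it moves with the carriage. Origin: middle of the open side, in the plane of the two side ends, half-way up. x: into the frame, the way of the push; y: along the open side; z: up. Sides 16 mm thick; clear inside 78 mm wide, 104 mm deep: a finger may dip in.
- press: The press: plywood board, 280 x 220 mm, its top 16 mm above the table, 20 mm below the frame's origin, reaching 85 mm out in front of the open side. Fixed. Origin on the table, axes as the frame's. A rail set right stands on the board with its centre level with the frame's origin and 10 mm out along the frame's -x, axes parallel.
- carriage (a joint): Travel (m) of the sprung carriage holding the frame, along the frame's +x: 0 at rest, hard stop at 0.026. It springs back; the push is about 2 N at the start plus 1 N per mm. Two black pointers on it run over scales at both sides of the press: grey 0 to 6 mm, green 6 to 14 mm (push of 8 to 16 N), yellow to 19 mm, then red.
- rail_pink_center (a point): spare rail, pink, no beads, same size and standing the same way as the teal rail; centre, half-way up. Leave alone.
- rail_plain_center (a point): spare rail, bare wood, no beads, same size; centre, half-way up. Leave alone.
- glue: blue glue bottle with a red cap, 44 mm across, 110 mm tall, standing; origin under its centre. Leave alone.
- screwdriver: red-handled screwdriver, about 160 mm long, lying flat. Leave alone.
- dish: shallow blue dish, 110 mm across, 18 mm high; origin under its centre. Leave alone.
- jar: small amber jar with a white lid, 44 mm across, 40 mm tall; origin under its centre. Leave alone.
- pencil_case: black pencil case, 75 x 200 x 55 mm; origin under its centre. Leave alone.
Things that resemble listed ones, but are neither listed nor needed, are in the scene too. Of the things that look like the rail, the smallest one is meant.

How it is judged:
On the way, in this order (a step that is already met when the one before it is completed fails the run):
1. the teal rail stands in front of the frame's open side, bead face outwards, in line with it and not yet pressed home (x of rail_center in the frame of frame between -0.06 and -0.007 m and y of rail_center in the frame of frame between -0.015 and 0.015 m and z of rail_center in the frame of frame between -0.01 and 0.03 m and value of joint carriage below 0.005 m and x of rail_face in the frame of frame below -0.016 m), for 0.1 s.
2. the rail is pressed squarely against the frame with the pointers in the green for two seconds (y of rail_center in the frame of frame between -0.005 and 0.005 m and z of rail_center in the frame of frame between -0.004 and 0.005 m and angle between the y axis of rail_center and the y axis of frame, either way round below 0.07 rad and angle between rail_center's own z axis and vertical below 0.09 rad and x of rail_face in the frame of frame below -0.016 m and x of rail_center in the frame of frame between -0.0135 and -0.007 m and value of joint carriage between 0.006 and 0.014 m and contact force between rail and frame between 5 and 20 N), for 2 s.
At the end, for the whole second after the job is handed in: Still pressing: carriage travel 6 to 14 mm, force between rail and frame 5 to 20 N, rail in contact with the frame ends, within 5 mm of flush sideways and 4 mm in height, square within 0.07 rad, upright within 0.09 rad, bead face outwards (all of step 2); the arm keeps its last pose, push and grip.
It fails at once if the carriage is pushed into the red (over 19 mm) (value of joint carriage above 0.0195 m).
It fails at once if a bystander is moved by more than 30 mm (distance of any of rail_pink_center, rail_plain_center, glue, screwdriver, dish, jar, pencil_case from where it was at the start of the episode above 0.03 m).
It also fails if it takes over 51 s, if anything falls off the work surface, if the arm or the gripper's body presses on something with over 40 N, if the wrist force passes 120 N, or if a joint passes its speed limit or range.

ROBOT

A 6-joint arm with a two-finger parallel gripper is mounted at the origin on the work surface. World frame = base frame: x ahead of the robot, y to its left, z up, the work surface at z = 0. Lengths are in m, angles in rad, forces in N, time in s.
With the tool pointing down it reaches from about 0.225 to 0.725 m from the base axis. Payload 3.1 kg.
Tool frame: the origin (TCP) lies midway between the tips of the shut fingers; the grasp point (between the pads) lies 19 mm behind it; z points along the fingers, y is the line along which they close (so a half turn about z gives the same grasp; the last joint's range is limited). The gripper opens to 85 mm and grips with 20 to 120 N. Pads are 22 mm wide; open, the fingers measure 114 mm over their backs; the gripper's body (76 mm by 85 mm) begins 54 mm behind the grasp point. The pads swing forward as they close: fully open they stand 13 mm farther back than shut.
Start: joints at [1.119, 0.048, 0.099, 1.622, 0, 1.443], TCP at [0.167, 0.498, 0.231] pointing down, gripper open.
Joint ranges: [-2.91, 2.91], [-0.99, 1.94], [-1.21, 1.42], [-2.12, 2.29], [-1.49, 1.47], [-3.14, 3.14]. Speed limits (rad/s): [2.79, 2.79, 3.14, 3.14, 3.14, 3.14].

INTERFACE

Orientations are given as [roll, pitch, yaw] about the fixed x, y, z axes, in that order (R = Rz(yaw) Ry(pitch) Rx(roll)).
In Python, from cell import manip gives the robot as it stands.
- The arm moves only by the tool jog_arm, never from a script. Its argument "increments" is a list of rows, each a list of 6 numbers: the shift along the tool's x, y, z in units of 2.5 cm (1.0 is 2.5 cm), then the turn, a rotation vector about the tool's x, y, z in units of 0.15 rad (1.0 is 0.15 rad). A call has 1 to 10 rows; each row shifts and turns the commanded pose from where the row before left it, along the tool's axes as they then stand; what a row does not reach is not made up. A row lasts 1/8 s, in which the tool goes at most 62.5 mm and 10.7 degrees, less where a joint would pass 70% of its speed; a pose out of reach is approached as far as the arm can. A call with a number of a shift or a turn outside -1 to 1 is refused whole. A call with a gripper value outside its range is refused whole. "jaw" is the finger opening in mm, from 0 to 85.4, set as the call begins (left out, the last holds). The fingers move at their own pace and stop on an object; "squeeze" is the grip in N (left out, the last holds). Time passes only in rows, so rows that do not move let the fingers close. It gives the time, the measured TCP pose, the force, the opening and the grip force at its end, in the units of the state.
- manip.read_state(): the state, without advancing time (a new reading comes with each control period).
- manip.grab_frame(name): name is "scene" or "top" or "wrist"; returns a dict with "image" (480x640x3 uint8, red, green, blue), "range_z" (480x640 float32, m along the optical axis (not along the pixel's ray), 0 where there is no reading), "fx", "fy", "cx", "cy" (pixels), "world_from_camera" (4x4, takes a point from camera to world coordinates). Camera axes: x right, y down, z forward; pixel columns grow to the right and rows downward; lengths in m; the calibration is good to about 2 mm. A picture is of the moment at which its call begins.
- manip.hand_in(): hands the job in; it is judged then, once.
The state is a dict: "clock": time; "joints": joint angles; "dq": joint speeds; "joint_torque": joint torques, N m; "eef_pos": TCP position; "orientation": TCP orientation; "force": force on the tool from outside, world axes, zero at the start; "torque": the same for the moment, N m; "gripper_width": opening from 0.0 (shut) to 1.0 (fully open); "grasp_force": force on a finger pad.
Only numpy, scipy, OpenCV 4.12 (cv2) and the standard library are available. Lean on these libraries where they do the work, as an engineer would, in place of code of your own. Each camera call takes 0.05 s, during which the arm holds its last target. There are 200 camera calls.

## Working session

There is one attempt and no reset: what is moved stays moved. The work goes in short steps, Python scripts to look and compute and a tool call to move; the robot and the scene stay as the last step left them, time stands still between calls to the robot, and variables do not carry over. Pictures are saved under pics/ and viewed, at most 10 in all, crops included, and the job is handed in when it is done.

Besides the shell and the picture viewer there is one more tool, called after "Request:" as name(argument=value, ...) on one line, values as JSON. jog_arm: Moves the arm, as the interface text tells. Its arguments: {"type":"object","properties":{"increments":{"type":"array","items":{"type":"array","items":{"type":"number"}}},"jaw":{"type":"number"},"squeeze":{"type":"number"}},"required":["increments"]}

```bash
mkdir -p pics; ls; cat > h.py <<'E'
import numpy as np, cv2
from cell import manip
def grab(n):
    f=manip.grab_frame(n); np.savez('pics/%s.npz'%n,**{k:np.asarray(v) for k,v in f.items()}); return f
def cloud(f):
    z=f['range_z']; v,u=np.mgrid[:z.shape[0],:z.shape[1]]
    P=np.stack([(u-f['cx'])/f['fx']*z,(v-f['cy'])/f['fy']*z,z,np.ones_like(z)],-1)
    return (P@np.asarray(f['world_from_camera']).T)[...,:3]
def save(im,name): cv2.imwrite('pics/'+name,cv2.cvtColor(np.ascontiguousarray(im),cv2.COLOR_RGB2BGR))
E
python3 - <<'E'
from h import *
a=grab('scene');b=grab('top')
save(a['image'],'s0.png');save(b['image'],'t0.png')
print(b['world_from_camera'],b['fx'],manip.read_state())
E
```

```text
pics
[[-0.02207489 -0.99390637  0.10799459  0.38141485]
 [-0.99951781  0.01958107 -0.02409836 -0.06690819]
 [ 0.02183686 -0.10847448 -0.99385937  1.23624698]
 [ 0.          0.          0.          1.        ]] 489.318414463184 {'clock': 0.1, 'joints': array([1.11918696e+00, 4.87102528e-02, 9.77209351e-02, 1.62200348e+00,
       1.70455564e-05, 1.44301275e+00]), 'dq': array([ 0.00122958, -0.00162545,  0.00308272,  0.00093875, -0.00113772,
        0.00139131]), 'joint_torque': array([ 2.20068592e-03, -3.39852798e+01,  3.20934534e+01,  1.58887112e-02,
       -2.75512803e-04,  8.84647363e-06]), 'eef_pos': array([0.16680333, 0.49720204, 0.23019993]), 'orientation': array([-3.13941626e+00, -2.96816452e-04,  2.81776652e+00]), 'force': array([-0.31968258,  1.11908329,  0.24464075]), 'torque': array([0.04940723, 0.02211475, 0.05423907]), 'grasp_force': 0.0, 'gripper_width': 1.0002811662195537}
```

View pics/t0.png

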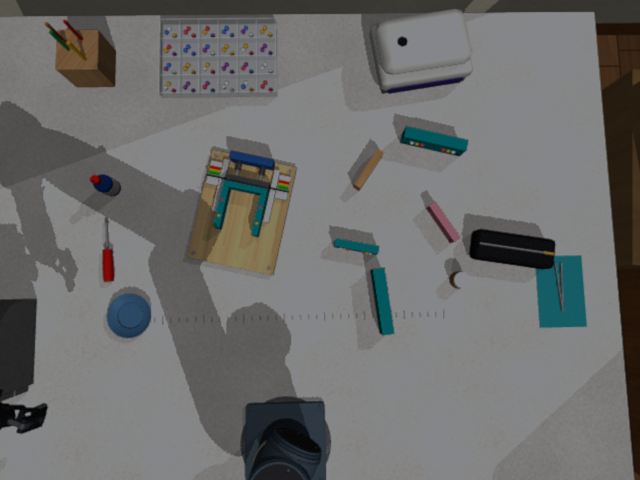

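View pics/s0.png

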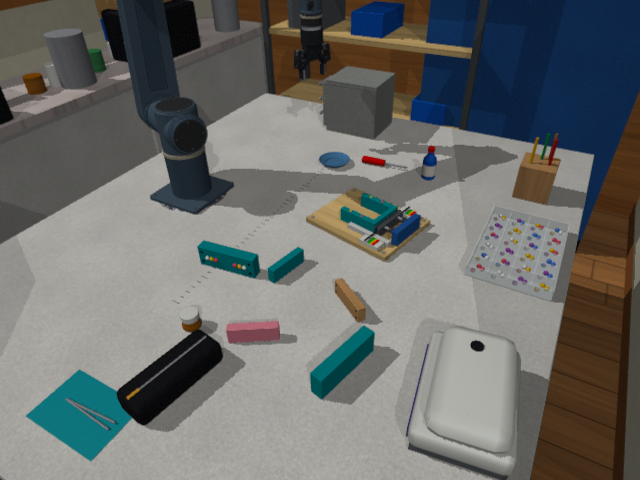

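Candidates for the teal rail in the top view are the small bar (356,246), the large bars (382,300) and (433,140), and the teal sheet (561,290). The smallest is the bar at (356,246), at (286,264) in the scene view. I'll check it in a crop and measure.

```bash
python3 - <<'E'
from h import *
b=dict(np.load('pics/top.npz'));a=dict(np.load('pics/scene.npz'))
c=cv2.resize(b['image'][225:345,320:400],None,fx=5,fy=5,interpolation=cv2.INTER_CUBIC)
d=cv2.resize(b['image'][140:280,180:300],None,fx=4.28,fy=4.28,interpolation=cv2.INTER_CUBIC)[:600]
c=np.hstack([c,np.zeros((600,800-c.shape[1],3),np.uint8)]); w=min(400,d.shape[1]);c[:d.shape[0],400:400+w]=d[:,:w]
save(np.clip(c.astype(float)*1.8,0,255).astype(np.uint8),'crop.png')
for n,f in(('top',b),('scene',a)):
    P=cloud(f); hsv=cv2.cvtColor(f['image'],cv2.COLOR_RGB2HSV)
    m=((hsv[...,0]>82)&(hsv[...,0]<98)&(hsv[...,1]>140)&(hsv[...,2]>25)).astype(np.uint8)
    k,l,st,ce=cv2.connectedComponentsWithStats(m)
    for i in range(1,k):
        if st[i,4]<40: continue
        Q=P[l==i];Q=Q[f['range_z'][l==i]>0]; zt=np.percentile(Q[:,2],90)
        T=Q[Q[:,2]>zt-.006].astype(np.float32)
        r=cv2.minAreaRect(T[:,:2].copy()*1000)
        print(n,st[i],ce[i].round(),'ztop %.3f'%zt,'rect',np.round(r[0],1),np.round(r[1],1),round(r[2],1))
        print('   box',cv2.boxPoints(r).round(1).tolist())
E
```

```text
top [401 127  67  28 944] [434. 140.] ztop 0.061 rect [ 735.6 -385.3] [159.4  29.2] 76.0
   box [[702.2000122070312, -459.1000061035156], [730.5, -466.20001220703125], [769.0, -311.6000061035156], [740.7000122070312, -304.5]]
top [214 180  54  56 914] [241. 202.] ztop 0.059 rect [571.8  99.7] [109. 118.] 77.0
   box [[502.1000061035156, 59.900001525878906], [617.0999755859375, 33.400001525878906], [641.5, 139.60000610351562], [526.5, 166.0]]
top [334 239  45  15 343] [356. 246.] ztop 0.043 rect [ 472.9 -182. ] [108.   18.6] 78.6
   box [[453.20001220703125, -233.10000610351562], [471.3999938964844, -236.6999969482422], [492.70001220703125, -130.89999389648438], [474.5, -127.19999694824219]]
top [ 537  256   49   71 2769] [561. 294.] ztop 0.005 rect [ 350.8 -699. ] [177.  120.2] 0.4
   box [[261.8999938964844, -639.4000244140625], [262.6000061035156, -759.5999755859375], [439.70001220703125, -758.5], [438.8999938964844, -638.2999877929688]]
top [371 268  23  67 881] [382. 301.] ztop 0.061 rect [ 338.  -239.8] [156.7  28.6] 6.6
   box [[258.5, -234.60000610351562], [261.8999938964844, 
[... 607 characters left out ...]
 0.039 rect [ 474.2 -183.9] [110.5  23.4] 77.5
   box [[450.79998779296875, -235.3000030517578], [473.70001220703125, -240.39999389648438], [497.6000061035156, -132.5], [474.70001220703125, -127.4000015258789]]
scene [ 310  326   64   73 1990] [341. 362.] ztop 0.058 rect [ 737.1 -387.6] [159.8  30.4] 76.2
   box [[703.2999877929688, -461.5], [732.7999877929688, -468.79998779296875], [770.9000244140625, -313.6000061035156], [741.2999877929688, -306.3999938964844]]
scene [  27  370  105   91 4777] [ 81. 414.] ztop 0.002 rect [ 353.1 -699.2] [119.4 188.4] 89.8
   box [[258.70001220703125, -758.5], [447.0, -759.2999877929688], [447.5, -639.9000244140625], [259.1000061035156, -639.2000122070312]]
```

View pics/crop.png

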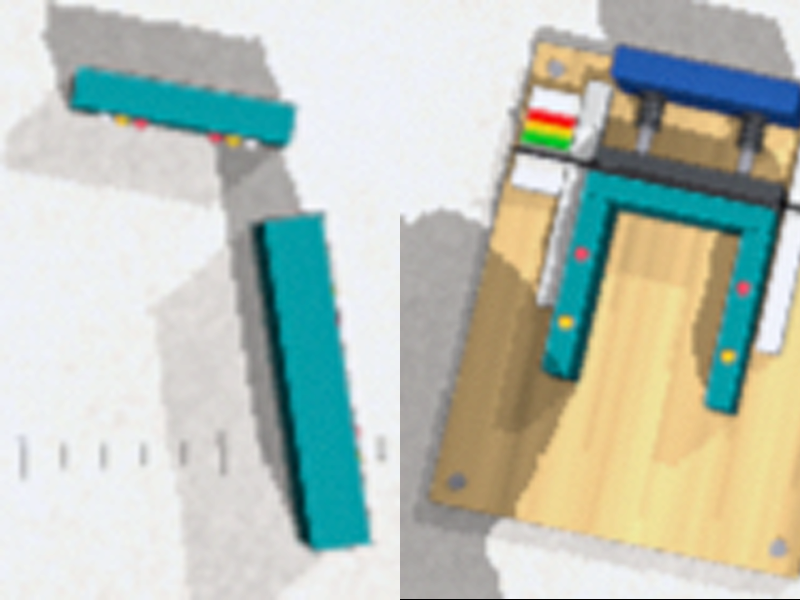

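The crop shows the small rail (crop (180,105)) with its beads on the lower side, facing the robot. The frame opens the same way, so this is a pick and a shift with about −2° of turn. The rail is at about (0.473,−0.183), yaw −0.2, and the frame's open middle is at about (0.515,0.112), yaw −0.227.

Request:
jog_arm(increments=[[0,0,0,0,0,1],[0,0,0,0,0,1],[0,0,0,0,0,1],[0,0,0,0,0,1],[0,0,0,0,0,1],[0,0,0,0,0,1],[0,0,0,0,0,1],[0,0,0,0,0,1],[0,0,0,0,0,1],[0,0,0,0,0,0.65]], jaw=85)

```text
clock: 1.35
eef_pos: [0.1669, 0.4974, 0.2306]
orientation: [-3.141, 0.001, 1.367]
force: [0.1, 0.4, 0.6]
gripper_width: 0.996
grasp_force: 0.0
```

Request:
jog_arm(increments=[[-0.93,0.67,0,0,0,0],[-0.93,0.67,0,0,0,0],[-0.93,0.67,0,0,0,0],[-0.93,0.67,0,0,0,0],[-0.93,0.67,0,0,0,0],[-0.93,0.67,0,0,0,0],[-0.93,0.67,0,0,0,0],[-0.93,0.67,0,0,0,0],[-0.93,0.67,0,0,0,0],[-0.93,0.67,0,0,0,0]])

```text
clock: 2.6
eef_pos: [0.2849, 0.2355, 0.2308]
orientation: [-3.141, 0.001, 1.37]
force: [0.6, -0.0, -0.2]
gripper_width: 0.994
grasp_force: 0.0
```

Request:
jog_arm(increments=[[-0.93,0.67,0,0,0,0],[-0.93,0.67,0,0,0,0],[-0.93,0.67,0,0,0,0],[-0.93,0.67,0,0,0,0],[-0.93,0.67,0,0,0,0],[-0.93,0.67,0,0,0,0],[-0.93,0.67,0,0,0,0],[-0.93,0.67,0,0,0,0],[-0.93,0.67,0,0,0,0],[-0.93,0.67,0,0,0,0]])

```text
clock: 3.85
eef_pos: [0.4027, -0.0255, 0.2308]
orientation: [-3.141, -0.0, 1.37]
force: [0.6, 0.4, -0.2]
gripper_width: 0.995
grasp_force: 0.0
```

Request:
jog_arm(increments=[[-0.93,0.67,0,0,0,0],[-0.93,0.67,0,0,0,0],[-0.93,0.67,0,0,0,0],[-0.93,0.67,0,0,0,0],[-0.93,0.67,0,0,0,0],[-0.93,0.67,0,0,0,0],[0,0,0,0,0,0],[0,0,0,0,0,0]])

```text
clock: 4.85
eef_pos: [0.4729, -0.1809, 0.2308]
orientation: [-3.14, -0.001, 1.37]
force: [0.2, 0.6, -0.4]
gripper_width: 0.992
grasp_force: 0.0
```

```bash
cat >> h.py <<'E'
from scipy.spatial.transform import Rotation as Ro
def teal(f):
    hsv=cv2.cvtColor(f['image'],cv2.COLOR_RGB2HSV)
    m=((hsv[...,0]>82)&(hsv[...,0]<98)&(hsv[...,1]>140)&(hsv[...,2]>25)).astype(np.uint8)
    return cv2.connectedComponentsWithStats(m)
def plan(p,yaw):
    s=manip.read_state(); R=Ro.from_euler('xyz',s['orientation']); G=Ro.from_euler('xyz',[np.pi,0,yaw])
    print('TCP',s['eef_pos'].round(4),'rpy',s['orientation'].round(4),'t',s['clock'],'F',s['force'].round(1))
    print('shift units',(R.inv().apply(np.array(p)-s['eef_pos'])/.025).round(2),'turn units',((R.inv()*G).as_rotvec()/.15).round(2))
E
python3 - <<'E'
from h import *
plan([.4735,-.183,.15],np.pi/2-.2)
f=grab('wrist');save(f['image'],'w1.png')
P=cloud(f);k,l,st,ce=teal(f)
for i in range(1,k):
    if st[i,4]<300: continue
    Q=P[l==i];Q=Q[f['range_z'][l==i]>0];zt=np.percentile(Q[:,2],90)
    T=Q[Q[:,2]>zt-.004].astype(np.float32);r=cv2.minAreaRect(T[:,:2].copy()*1000)
    print(st[i],ce[i].round(),'ztop %.3f'%zt,np.round(r[0],1),np.round(r[1],1),round(r[2],2))
E
```

```text
TCP [ 0.4729 -0.1809  0.2308] rpy [-3.1401e+00 -8.0000e-04  1.3702e+00] t 4.85 F [ 0.2  0.6 -0.4]
shift units [-0.08  0.04  3.23] turn units [-0.01 -0.01 -0.  ]
[ 306  142   22  126 2580] [316. 203.] ztop 0.042 [ 472.3 -181. ] [108.7  17.6] 78.33
[  91  249  182   95 7530] [185. 296.] ztop 0.060 [ 357.1 -230.7] [197.2  72.2] 24.57
[ 575  269   65  136 4975] [616. 338.] ztop 0.059 [ 654.5 -283.9] [ 55.9 308.7] 39.35
```

View pics/w1.png

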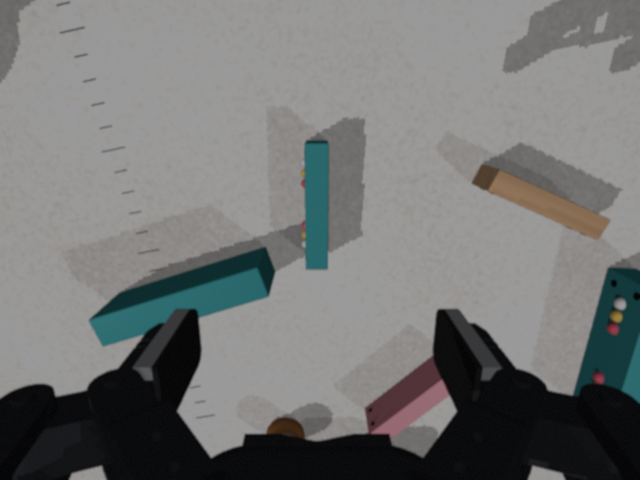

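The wrist view shows the small rail under the tool (316,203) with its beads on the left, towards the robot. The path down is clear, so I'm descending.

Request:
jog_arm(increments=[[0,0,1,0,0,0],[0,0,1,0,0,0],[0,0,1,0,0,0],[0,0,1,0,0,0],[0,0,1,0,0,0],[0,0,1,0,0,0],[0,0,1,0,0,0],[0,0,1,0,0,0],[0,0,0.5,0,0,0],[0,0,0.3,0,0,0]], jaw=50)

```text
clock: 6.15
eef_pos: [0.4732, -0.1809, 0.011]
orientation: [-3.141, -0.0, 1.371]
force: [0.2, -0.4, 0.8]
gripper_width: 0.584
grasp_force: 0.0
```

Request:
jog_arm(increments=[[0,0,0,0,0,0],[0,0,0,0,0,0],[0,0,0,0,0,0],[0,0,0,0,0,0],[0,0,0,0,0,0],[0,0,0,0,0,0]], jaw=10, squeeze=60)

```text
clock: 6.9
eef_pos: [0.4743, -0.1819, 0.0124]
orientation: [3.14, 0.001, 1.37]
force: [0.5, 0.3, 5.7]
gripper_width: 0.222
grasp_force: 60.6
```

Request:
jog_arm(increments=[[0,0,-0.5,0,0,0],[0,0,-1,0,0,0],[0,0,-1,0,0,0],[0,0,-1,0,0,0],[0,0,-1,0,0,0],[0,0,0,0,0,0],[0,0,0,0,0,0]])

```text
clock: 7.78
eef_pos: [0.4728, -0.1811, 0.1226]
orientation: [-3.14, -0.001, 1.37]
force: [-0.5, -0.1, -0.6]
gripper_width: 0.221
grasp_force: 59.9
```

```bash
python3 - <<'E'
from h import *
f=grab('wrist');save(f['image'],'w2.png')
P=cloud(f);s=manip.read_state();print(s['eef_pos'],s['orientation'])
R=Ro.from_euler('xyz',s['orientation'])
k,l,st,ce=teal(f)
for i in range(1,k):
    if st[i,4]<300: continue
    Q=P[l==i];Q=Q[f['range_z'][l==i]>0]
    B=R.inv().apply(Q-s['eef_pos'])
    print(st[i],ce[i].round(),'tool-frame mm pct',(np.percentile(B,[1,10,50,90,99],axis=0)*1000).round(1).tolist())
E
```

```text
[ 0.47241829 -0.18087266  0.12215693] [-3.13873504e+00 -8.91943938e-04  1.37027618e+00]
[  285   176    65   266 15686] [317. 305.] tool-frame mm pct [[-32.5, -8.8, -31.1], [-21.3, -7.0, -30.0], [18.2, 0.7, -29.2], [50.8, 8.1, -28.3], [54.1, 9.9, -4.9]]
[    0   296   253   141 13486] [120. 364.] tool-frame mm pct [[-115.1, -193.9, -61.1], [-100.5, -181.9, 62.7], [-75.1, -128.8, 67.6], [-51.0, -53.8, 103.4], [12.4, -37.2, 113.9]]
```

View pics/w2.png

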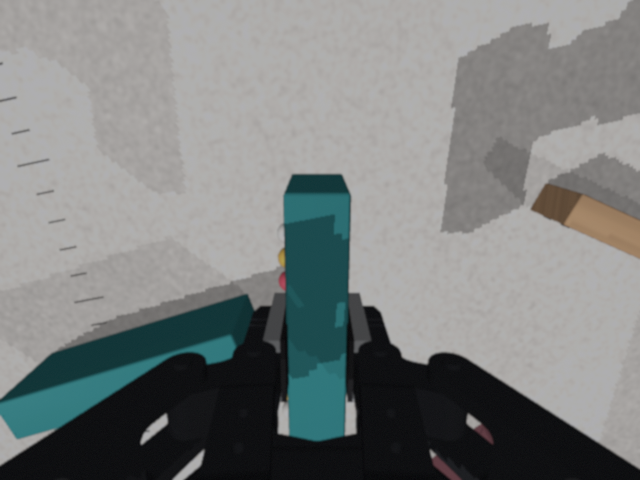

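The rail sits square in the pads, about centred, with its bottom 11 mm beyond the TCP and the beads on the left. I'm moving to a viewpoint beside the press.

Request:
jog_arm(increments=[[0.8,0.1,-0.35,0,0,0],[0.8,0.1,-0.35,0,0,0],[0.8,0.1,-0.35,0,0,0],[0.8,0.1,-0.35,0,0,0],[0.8,0.1,-0.35,0,0,0],[0.8,0.1,-0.35,0,0,0],[0.8,0.1,-0.35,0,0,0],[0.8,0.1,-0.35,0,0,0.1],[0.8,0,-0.3,0,0,0.1],[0,0,0,0,0,0]])

```text
clock: 9.07
eef_pos: [0.5289, -0.008, 0.2003]
orientation: [-3.14, 0.0, 1.342]
force: [0.1, -0.0, -1.0]
gripper_width: 0.226
grasp_force: 59.9
```

Request:
jog_arm(increments=[[0,0,0,0,0,0],[0,0,0,0,0,0]])

```text
clock: 9.32
eef_pos: [0.5286, -0.0097, 0.2004]
orientation: [-3.14, 0.0, 1.339]
force: [0.0, -0.1, -0.5]
gripper_width: 0.228
grasp_force: 59.9
```

```bash
python3 - <<'E'
from h import *
f=grab('wrist');save(f['image'],'w3.png')
P=cloud(f);plan([.5,.112,.12],np.pi/2-.225)
k,l,st,ce=teal(f)
for i in range(1,k):
    if st[i,4]<300: continue
    Q=P[l==i];Q=Q[f['range_z'][l==i]>0];zt=np.percentile(Q[:,2],80)
    T=Q[abs(Q[:,2]-zt)<.005].astype(np.float32)
    r=cv2.minAreaRect(T[:,:2].copy()*1000)
    print(st[i],ce[i].round(),'ztop %.3f'%zt,np.round(r[0],1),np.round(r[1],1),round(r[2],2),cv2.boxPoints(r).round(1).tolist())
E
```

```text
TCP [ 0.5287 -0.0097  0.2005] rpy [-3.1403e+00  4.0000e-04  1.3394e+00] t 9.375 F [ 0.2  0.5 -1.2]
shift units [ 4.48 -2.23  3.22] turn units [-0.01  0.   -0.04]
[ 255    0  178  134 6506] [379.  88.] ztop 0.058 [567.5  87.9] [ 82.1 116.5] 76.81 [[501.3999938964844, 61.20000076293945], [614.7999877929688, 34.599998474121094], [633.5, 114.5999984741211], [520.0999755859375, 141.1999969482422]]
[  285   176    65   266 15669] [317. 305.] ztop 0.230 [ 5.313e+02 -5.000e-01] [89.7 20.2] 76.95 [[511.29998779296875, -41.900001525878906], [531.0, -46.400001525878906], [551.2999877929688, 41.0], [531.5999755859375, 45.5]]
[583 432  57  37 474] [609. 444.] ztop 0.036 [ 761.4 -309.9] [ 2.7 10.3] 76.38 [[756.0999755859375, -310.0], [766.0999755859375, -312.3999938964844], [766.7000122070312, -309.79998779296875], [756.7000122070312, -307.3999938964844]]
```

View pics/w3.png

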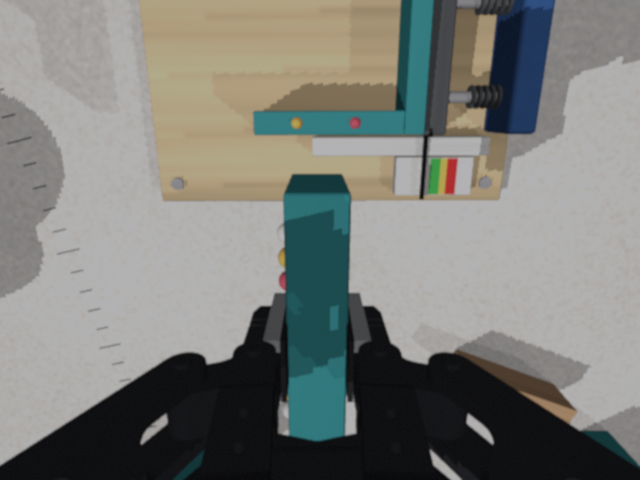

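The wrist view shows the near frame side (255–430,122), the pointer over the scale (425,165) and the rail in hand parallel to the opening. Measured in the tool's axes, I move −3.29 units in y and +4.68 in x, then go down.

Request:
jog_arm(increments=[[0,-0.66,0,0,0,0],[0.2,-0.66,0,0,0,0],[0.8,-0.66,0,0,0,0],[0.8,-0.66,0,0,0,0],[0.8,-0.65,0,0,0,0],[0.8,0,0,0,0,0],[0.8,0,0,0,0,0],[0.48,0,0,0,0,0],[0,0,0,0,0,0],[0,0,0,0,0,0]])

```text
clock: 10.62
eef_pos: [0.4758, 0.123, 0.2012]
orientation: [-3.141, 0.001, 1.34]
force: [-0.1, 1.0, -1.2]
gripper_width: 0.224
grasp_force: 59.9
```

Request:
jog_arm(increments=[[0,0,1,0,0,0],[0,0,1,0,0,0],[0,0,1,0,0,0],[0,0,1,0,0,0],[0,0,1,0,0,0],[0,0,0.8,0,0,0],[0,0,0.5,0,0,0],[0,0,0,0,0,0],[0,0,0,0,0,0]])

```text
clock: 11.75
eef_pos: [0.4766, 0.1235, 0.0448]
orientation: [3.14, -0.001, 1.34]
force: [1.0, 0.1, -0.6]
gripper_width: 0.223
grasp_force: 59.9
```

```bash
python3 - <<'E'
from h import *
s=manip.read_state();p=s['eef_pos'];print(p,s['orientation'],s['force'])
u=np.array([.974,-.228]);v=np.array([.228,.974]);print('TCP u,v',p[:2]@u,p[:2]@v)
for n in('top','wrist'):
  f=grab(n)
  P=cloud(f);k,l,st,ce=teal(f)
  for i in range(1,k):
    if st[i,4]<150: continue
    Q=P[l==i];Q=Q[f['range_z'][l==i]>0];zt=np.percentile(Q[:,2],80);T=Q[abs(Q[:,2]-zt)<.006]
    U=T[:,:2]@u;V=T[:,:2]@v
    r=cv2.minAreaRect(T[:,:2].astype(np.float32)*1000)
    print(n,ce[i].round(),st[i,4],'z%.3f'%zt,'u',np.percentile(U,[.5,50,99.5]).round(4),'v',np.percentile(V,[.5,50,99.5]).round(4),round(r[2],2))
save(f['image'],'w4.png')
E
```

```text
[0.47663116 0.12353144 0.04478317] [ 3.13998735e+00 -5.33649286e-04  1.33999603e+00] [ 0.97371145  0.13317542 -0.6166847 ]
TCP u,v 0.4360735845004893 0.2289915237431005
top [434. 140.] 946 z0.060 u [0.79   0.8035 0.8186] v [-0.2863 -0.2077 -0.1289] 76.07
top [245. 199.] 755 z0.058 u [0.4764 0.5701 0.5928] v [0.1731 0.2048 0.2809] 76.56
top [561. 294.] 2771 z0.003 u [0.4083 0.4914 0.5941] v [-0.672  -0.6085 -0.5387] 89.82
top [382. 301.] 881 z0.060 u [0.3093 0.3838 0.4589] v [-0.1919 -0.1561 -0.1195] 6.64
wrist [554. 281.] 23091 z0.057 u [0.4729 0.5169 0.5665] v [0.1757 0.2741 0.2833] 0.3
wrist [317. 305.] 15624 z0.074 u [0.4269 0.4365 0.4459] v [0.1958 0.246  0.2833] 77.18
```

View pics/w4.png

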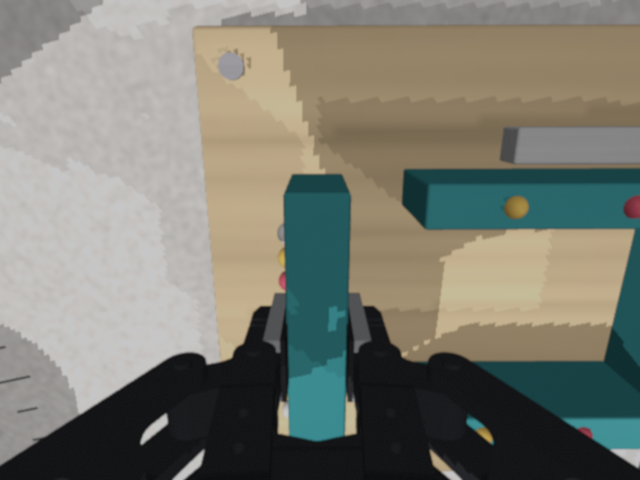

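Rail end and frame side line up: both at v = 0.283 m in the wrist view, with the rail top at (317,200) parallel to the opening. I'm lowering it onto the board.

Request:
jog_arm(increments=[[0,0,0.3,0,0,0],[0,0,0.3,0,0,0],[0,0,0.06,0,0,0],[0,0,0,0,0,0],[0,0,0,0,0,0]])

```text
clock: 12.48
eef_pos: [0.4759, 0.1237, 0.0283]
orientation: [3.141, -0.0, 1.34]
force: [-1.4, 0.2, 5.6]
gripper_width: 0.224
grasp_force: 60.9
```

Request:
jog_arm(increments=[[0,0,0.04,0,0,0],[0,0,0,0,0,0],[0,0,0,0,0,0]])

```text
clock: 12.85
eef_pos: [0.4759, 0.1237, 0.0282]
orientation: [3.141, -0.0, 1.34]
force: [-4.2, -1.3, 11.5]
gripper_width: 0.224
grasp_force: 61.8
```

The rail is on the board. I'm easing off the down force and closing the gap in tool y.

Request:
jog_arm(increments=[[0,0,-0.06,0,0,0],[0,0,0,0,0,0],[0,0.2,0,0,0,0],[0,0.2,0,0,0,0],[0,0.2,0,0,0,0],[0,0.2,0,0,0,0],[0,0.1,0,0,0,0],[0,0.1,0,0,0,0],[0,0,0,0,0,0],[0,0,0,0,0,0]])

```text
clock: 14.1
eef_pos: [0.4995, 0.1184, 0.0283]
orientation: [-3.14, -0.001, 1.341]
force: [-3.2, 1.1, 6.5]
gripper_width: 0.229
grasp_force: 61.2
```

Request:
jog_arm(increments=[[0,0.1,0,0,0,0],[0,0.1,0,0,0,0],[0,0.1,0,0,0,0],[0,0,0,0,0,0],[0,0,0,0,0,0]])

```text
clock: 14.72
eef_pos: [0.5047, 0.1172, 0.0282]
orientation: [-3.136, -0.0, 1.342]
force: [-7.5, 0.6, 10.5]
gripper_width: 0.226
grasp_force: 61.8
```

Request:
jog_arm(increments=[[0,0,-0.06,0,0,0],[0,0,0,0,0,0],[0,0.1,0,0,0,0],[0,0.1,0,0,0,0],[0,0.1,0,0,0,0],[0,0,0,0,0,0],[0,0,0,0,0,0]])

```text
clock: 15.6
eef_pos: [0.5096, 0.116, 0.0283]
orientation: [-3.131, -0.0, 1.342]
force: [-10.4, 3.3, 9.3]
gripper_width: 0.22
grasp_force: 61.5
```

```bash
python3 - <<'E'
from h import *
s=manip.read_state();p=s['eef_pos'];print(p,s['orientation'],s['force'],s['torque'])
u=np.array([.974,-.228]);v=np.array([.228,.974]);print('TCP u,v',p[:2]@u,p[:2]@v)
g=np.load('pics/top.npz')['image']
f=grab('top');a=f['image'][140:220,190:310]
c=np.vstack([cv2.resize(f['image'][150:220,200:300],None,fx=6,fy=6,interpolation=cv2.INTER_CUBIC)])
w=grab('wrist')
save(np.clip(c*1.7,0,255).astype(np.uint8),'c5.png');save(w['image'],'w5.png')
P=cloud(w);k,l,st,ce=teal(w)
for i in range(1,k):
    if st[i,4]<150: continue
    Q=P[l==i];Q=Q[w['range_z'][l==i]>0]
    zt=np.percentile(Q[:,2],80);T=Q[abs(Q[:,2]-zt)<.006];U=T[:,:2]@u;V=T[:,:2]@v
    print(ce[i].round(),st[i,4],'z%.3f'%zt,'u',np.percentile(U,[.5,50,99.5]).round(4),'v',np.percentile(V,[.5,50,99.5]).round(4))
E
```

```text
[0.50955896 0.11601769 0.02828758] [-3.13055714e+00 -3.86719421e-04  1.34212429e+00] [-10.43703708   3.2849062    9.28332918] [0.5867654  2.15647187 0.0614866 ]
TCP u,v 0.4698583922946368 0.2291806754954112
[462. 284.] 46694 z0.057 u [0.461  0.4804 0.5846] v [0.1888 0.2703 0.2833]
[479. 428.] 271 z0.049 u [0.53   0.5338 0.5362] v [0.1883 0.1892 0.1903]
[443. 467.] 297 z0.058 u [0.5113 0.5161 0.5224] v [0.1773 0.1829 0.1893]
```

View pics/c5.png

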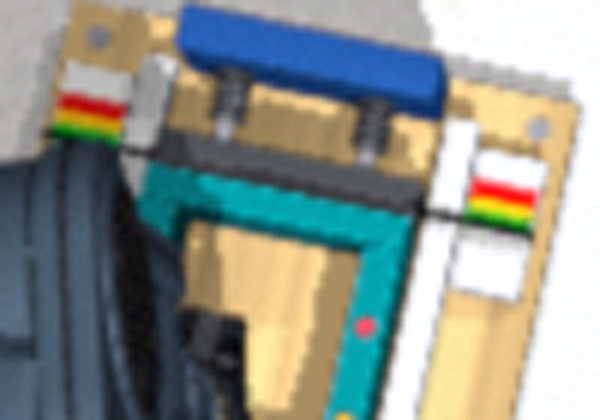

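View pics/w5.png

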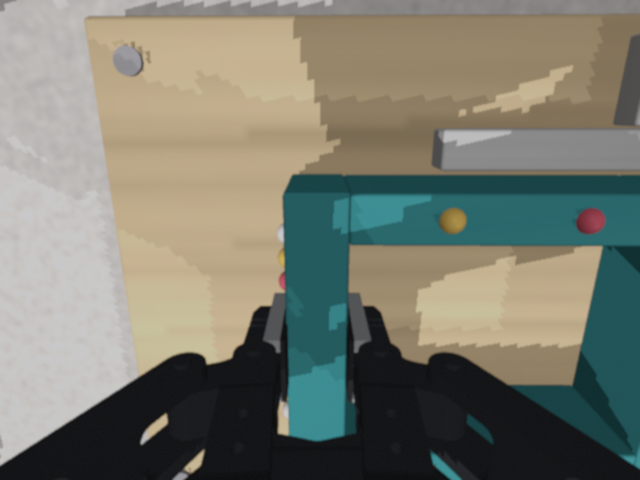

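The top crop shows the pointers at the grey/green edge (right one at (500,228)). The wrist view shows the rail closed on the frame and flush, top corner (350,180). I'm pushing about 5 mm more and holding.

Request:
jog_arm(increments=[[0,0.08,-0.03,0,0,0],[0,0.08,0,0,0,0],[0,0.08,0,0,0,0],[0,0,0,0,0,0],[0,0,0,0,0,0],[0,0,0,0,0,0]])

```text
clock: 16.45
eef_pos: [0.5131, 0.1152, 0.0283]
orientation: [-3.126, -0.0, 1.342]
force: [-14.7, 4.8, 9.6]
gripper_width: 0.222
grasp_force: 61.6
```

```bash
python3 - <<'E'
from h import *
s=manip.read_state();p=s['eef_pos'];print(s['orientation'],s['force'])
u=np.array([.974,-.228]);v=np.array([.228,.974]);print('TCP u,v',p[:2]@u,p[:2]@v)
f=grab('top');c=cv2.resize(f['image'][150:220,200:300],None,fx=6,fy=6,interpolation=cv2.INTER_CUBIC)
save(np.clip(c*1.7,0,255).astype(np.uint8),'c6.png')
E
```

```text
[-3.12582601e+00 -3.55956957e-04  1.34245382e+00] [-14.71834007   4.79350011   9.59621872]
TCP u,v 0.473515901188608 0.22918273212002313
```

View pics/c6.png

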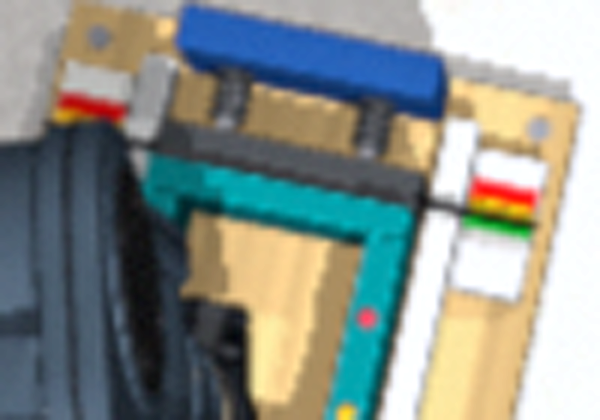

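The right pointer (500,212) is in the upper half of the green. The red dot has moved about 4.6 px since the start, which is about 11 mm. I'm easing back 1 mm to centre it, then holding.

Request:
jog_arm(increments=[[0,-0.04,0,0,0,0],[0,0,0,0,0,0],[0,0,0,0,0,0],[0,0,0,0,0,0],[0,0,0,0,0,0],[0,0,0,0,0,0],[0,0,0,0,0,0],[0,0,0,0,0,0],[0,0,0,0,0,0],[0,0,0,0,0,0]])

```text
clock: 17.75
eef_pos: [0.5131, 0.1152, 0.0283]
orientation: [-3.128, -0.0, 1.342]
force: [-12.3, 4.0, 8.9]
gripper_width: 0.22
grasp_force: 61.3
```

Request:
jog_arm(increments=[[0,0,0,0,0,0],[0,0,0,0,0,0],[0,0,0,0,0,0],[0,0,0,0,0,0],[0,0,0,0,0,0],[0,0,0,0,0,0],[0,0,0,0,0,0],[0,0,0,0,0,0],[0,0,0,0,0,0],[0,0,0,0,0,0]])

```text
clock: 19.0
eef_pos: [0.5131, 0.1152, 0.0283]
orientation: [-3.128, -0.0, 1.342]
force: [-13.7, 3.5, 8.3]
gripper_width: 0.219
grasp_force: 61.3
```

```bash
python3 - <<'E'
from h import *
s=manip.read_state();p=s['eef_pos'];print(s['clock'],p,s['orientation'],s['force'])
a=cv2.cvtColor(cv2.imread('pics/t0.png'),cv2.COLOR_BGR2GRAY)
f=grab('top');b=cv2.cvtColor(f['image'],cv2.COLOR_RGB2GRAY)
# carriage travel: track the right side (red dot) and bar of the frame
t=cv2.resize(a[196:222,252:270],None,fx=8,fy=8,interpolation=cv2.INTER_CUBIC)
w=cv2.resize(b[184:234,242:280],None,fx=8,fy=8,interpolation=cv2.INTER_CUBIC)
m=cv2.matchTemplate(w,t,cv2.TM_CCOEFF_NORMED);_,sc,_,xy=cv2.minMaxLoc(m)
d=np.array([xy[0]/8-10,xy[1]/8-12]);print('shift px',d,sc,'mm',np.linalg.norm(d)/f['fx']*1190)
w=grab('wrist');P=cloud(w);k,l,st,ce=teal(w)
u=np.array([.974,-.228]);v=np.array([.228,.974])
i=1+st[1:,4].argmax();T=P[(l==i)&(w['range_z']>0)]
for nm,sel in(('rail',(T[:,:2]@u<.482)),('side',(T[:,:2]@u>.492))):
    Q=T[sel&(T[:,2]>.045)];print(nm,'vmax',np.percentile(Q[:,:2]@v,99.5),'ztop',np.percentile(Q[:,2],[20,50,80]))
E
```

```text
19.0 [0.5130633  0.11518544 0.02828994] [-3.12772296e+00 -3.36773692e-04  1.34234280e+00] [-13.67139525   3.46509091   8.30034872]
shift px [ 1.    -4.375] 0.994849681854248 mm 10.914199130409282
rail vmax 0.2834062538059877 ztop [0.05669624 0.05719592 0.05769838]
side vmax 0.2833531132121702 ztop [0.05381978 0.05686491 0.05750328]
```

Travel is about 11 mm, in the green. The rail is flush sideways, and its top is level with the frame within 0.5 mm. I'll hold a little longer and hand in.

Request:
jog_arm(increments=[[0,0,0,0,0,0],[0,0,0,0,0,0],[0,0,0,0,0,0],[0,0,0,0,0,0],[0,0,0,0,0,0],[0,0,0,0,0,0],[0,0,0,0,0,0],[0,0,0,0,0,0]])

```text
clock: 20.1
eef_pos: [0.5131, 0.1152, 0.0283]
orientation: [-3.128, -0.0, 1.342]
force: [-13.0, 3.6, 7.9]
gripper_width: 0.224
grasp_force: 61.3
```

```bash
python3 -c "
from cell import manip
print(manip.hand_in())"
```

```text
the job is handed in; nothing more can be done
None
```

I handed the job in with the teal rail on the board, bead face outwards and flush with the frame, held steady for over three seconds at about 11 mm of travel (green zone); the hand-in call gave no verdict.

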